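Unpin the slug drawer and put the sizing slugs away

TASK

Unlock the walnut chest by drawing the red-headed pin out of its bore and hang it upright, fully home, in the side notch of the same plate; then pull the drawer well out and stand every loose sizing slug (coloured shank on a dark steel foot) upright on the drawer floor. When all are in, slide the drawer gently and fully shut, leaving the pin parked in the notch, and leave the other things on the counter where they are.

Things in the scene. Friction and masses are not known exactly. Their poses are not given: they have to be found in the camera images.
- lock_pin: Steel lock pin, red cylindrical head. Origin: centre of the head's underside, where the shank begins; z up through the head. Head 28 mm diameter, 34 mm tall (z 0 to 34); shank 14 mm diameter, 90 mm long (z 0 to -90). At the start it hangs by its head in the bore, its shank in front of the drawer front, which locks the drawer.
- chest: Fixed walnut chest, 200 (x) x 340 (y) x 125 (z) mm, origin under its centre; front face (x = -100) towards the robot; flat top. At its front right corner (-y side) an aluminium plate, 20 mm thick, top flush with the chest top, stands 50 mm out in front (x -150 to -100, y -225 to -100) and holds the bore and, farther right, the notch.
- bore (a point): Centre of the mouth of the bore in the aluminium plate, at the plate's top face; bore 18 mm wide, right through the 20 mm plate. Axes as the chest.
- notch (a point): Parking place of the pin, at the plate's top face near the closed end of its U-shaped notch. Notch 19 mm wide, right through the 20 mm plate, open at the plate's front edge (29 mm from this point along the chest's -x), closed 9 mm behind this point. A pin parked here hangs by its head, clear of the drawer. Axes as the chest.
- drawer (a joint): Opening of the drawer, m: 0 shut, 0.14 fully out; it slides towards the chest's -x (towards the robot).
- drawer_handle (a point): Middle of the drawer's brass bar handle (moves with the drawer): bar 10 mm thick, 110 mm long along the chest's y, its centre line 45 mm in front of the drawer front and 112 mm above the counter, on two arms that slope up from the drawer front. Axes as the chest.
- drawer_floor (a point): Centre of the drawer's inner floor (moves with it), 21 mm above the counter. Inner space 125 (x) by 284 (y) mm; side and back walls rise 44 mm above the floor, the front panel (12 mm thick) to 103 mm above the counter. From the floor up to the chest top's underside 92 mm, to the plate's underside 84 mm. Axes as the chest.
- slug_a: Sizing slug, orange: an upright resin shank 34 mm diameter on a round dark steel foot 48 mm diameter and 12 mm thick, 76 mm tall in all, black hole mark on top. Origin: centre of the foot's underside, z up the shank. May be absent.
- slug_b: Sizing slug, green: an upright resin shank 34 mm diameter on a round dark steel foot 48 mm diameter and 12 mm thick, 76 mm tall in all, black hole mark on top. Origin: centre of the foot's underside, z up the shank. May be absent.
- slug_c: Sizing slug, yellow: an upright resin shank 34 mm diameter on a round dark steel foot 48 mm diameter and 12 mm thick, 76 mm tall in all, black hole mark on top. Origin: centre of the foot's underside, z up the shank. May be absent.
- slug_d: Sizing slug, white: an upright resin shank 34 mm diameter on a round dark steel foot 48 mm diameter and 12 mm thick, 76 mm tall in all, black hole mark on top. Origin: centre of the foot's underside, z up the shank. May be absent.
- rubber_grip: Bystander: grey rubber finger grip, a standing tube 32 mm diameter, 45 mm tall; origin under its centre.
- ball_plug: Bystander: blue resin ball plug with a domed top, 60 mm diameter, 59 mm tall; origin under its centre.
- reamer: Bystander: chrome pilot reamer lying along its x (-50 to 140 mm), 22 mm thick, with a 90 mm black cross handle at x = -40; origin on the counter.
- hole_gauge: Bystander: black steel stepped hole gauge, 52 mm diameter at the foot, 72 mm tall; origin under its centre.
- polish: Bystander: white polish bottle, 60 mm diameter, 150 mm tall; origin under its centre.
- tape_roll: Bystander: yellow tape roll lying flat, 90 mm diameter, 25 mm high; origin under its centre.
Things that resemble listed ones, but are neither listed nor needed, are in the scene too. Of the things shaped like the slug_b, the green one is meant.

How it is judged (in metres and radians):
On the way, in this order (a step that is already met when the one before it is completed fails the run):
1. the lock pin hangs by its head in the side notch (horizontal distance between lock_pin and notch below 0.012 m and z of lock_pin in the frame of notch between -0.005 and 0.005 m and angle between lock_pin's own z axis and vertical below 0.2 rad), for 0.3 s.
2. the drawer is pulled out at least 100 mm (value of joint drawer above 0.1 m), for 0.2 s.
3. every slug stands upright on the floor of the open drawer (x of slug_a in the frame of drawer_floor between -0.0625 and 0.0625 m and y of slug_a in the frame of drawer_floor between -0.142 and 0.142 m and z of slug_a in the frame of drawer_floor between -0.006 and 0.008 m and angle between each of slug_a, slug_b, slug_c, slug_d's own z axis and vertical below 0.2 rad and linear speed of each of slug_a, slug_b, slug_c, slug_d below 0.05 m/s and x of slug_b in the frame of drawer_floor between -0.0625 and 0.0625 m and y of slug_b in the frame of drawer_floor between -0.142 and 0.142 m and z of slug_b in the frame of drawer_floor between -0.006 and 0.008 m and x of slug_c in the frame of drawer_floor between -0.0625 and 0.0625 m and y of slug_c in the frame of drawer_floor between -0.142 and 0.142 m and z of slug_c in the frame of drawer_floor between -0.006 and 0.008 m and x of slug_d in the frame of drawer_floor between -0.0625 and 0.0625 m and y of slug_d in the frame of drawer_floor between -0.142 and 0.142 m and z of slug_d in the frame of drawer_floor between -0.006 and 0.008 m and value of joint drawer above 0.08 m), for 0.3 s.
At the end, for the whole second after the job is handed in: The drawer is shut (within 6 mm), every slug that was present stands upright (within 0.2 rad) on its floor and at rest, and the pin hangs upright in the notch: under-head centre within 12 mm horizontally and 5 mm in height of the notch point (all of step 1 and value of joint drawer below 0.006 m and linear speed of each of lock_pin, slug_a, slug_b, slug_c, slug_d below 0.05 m/s and x of slug_a in the frame of drawer_floor between -0.0625 and 0.0625 m and y of slug_a in the frame of drawer_floor between -0.142 and 0.142 m and z of slug_a in the frame of drawer_floor between -0.006 and 0.008 m and angle between each of slug_a, slug_b, slug_c, slug_d's own z axis and vertical below 0.2 rad and x of slug_b in the frame of drawer_floor between -0.0625 and 0.0625 m and y of slug_b in the frame of drawer_floor between -0.142 and 0.142 m and z of slug_b in the frame of drawer_floor between -0.006 and 0.008 m and x of slug_c in the frame of drawer_floor between -0.0625 and 0.0625 m and y of slug_c in the frame of drawer_floor between -0.142 and 0.142 m and z of slug_c in the frame of drawer_floor between -0.006 and 0.008 m and x of slug_d in the frame of drawer_floor between -0.0625 and 0.0625 m and y of slug_d in the frame of drawer_floor between -0.142 and 0.142 m and z of slug_d in the frame of drawer_floor between -0.006 and 0.008 m); the robot touches nothing.
It fails at once if a bystander is shifted more than 50 mm (distance of any of rubber_grip, ball_plug, reamer, hole_gauge, polish, tape_roll from where it was at the start of the episode above 0.05 m).
It fails at once if a standing bystander is knocked over (angle between any of rubber_grip, ball_plug, reamer, hole_gauge, polish, tape_roll's own z axis and vertical above 0.8 rad).
It fails at once if the drawer is slammed shut (faster than 0.4 m/s) (velocity of joint drawer below -0.4 m/s).
Of slug_a, slug_b, slug_c, slug_d only 2 to 4 are there at a start; the rules pass over those that are not, and their reading is None.
At some moment in a run one of slug_a, slug_b, slug_c, slug_d may be knocked a few centimetres aside while the robot is not near it.
It also fails if it takes over 210 s, if anything falls off the work surface, if the arm or the gripper's body presses on something with over 40 N, if the wrist force passes 120 N, or if a joint passes its speed limit or range.

ROBOT

A 6-joint arm with a two-finger parallel gripper is mounted at the origin on the work surface. World frame = base frame: x ahead of the robot, y to its left, z up, the work surface at z = 0. Lengths are in m, angles in degrees, forces in N, time in s.
With the tool pointing down it reaches from about 0.375 to 0.925 m from the base axis. Payload 5.7 kg.
Tool frame: the origin (TCP) lies at the centre of the arm's flange, where the gripper is bolted on; the fingertips stand 173 mm ahead of it and the grasp point (between the pads) lies 155 mm ahead of it; z points along the fingers, y is the line along which they close (so a half turn about z gives the same grasp; the last joint's range is limited). The gripper opens to 85 mm and grips with 20 to 120 N. Pads are 22 mm wide; open, the fingers measure 114 mm over their backs; the gripper's body (76 mm by 85 mm) begins 54 mm behind the grasp point. The pads swing forward as they close: fully open they stand 13 mm farther back than shut.
Start: joints at [-6.595, 20.558, 86.54, -0, 72.909, -6.595], TCP at [0.6, -0, 0.405] pointing down, gripper open.
Joint ranges: [-170.27, 170.27], [-57.76, 135], [12.27, 136.19], [-55.21, 235.2], [11.17, 155.16], [-170.74, 170.74]. Speed limits (degrees/s): [136.94, 136.94, 180, 180, 180, 180].

INTERFACE

Orientations are given as [roll, pitch, yaw] about the fixed x, y, z axes, in that order (R = Rz(yaw) Ry(pitch) Rx(roll)).
In Python, from workcell import ctrl gives the robot as it stands.
- The arm moves only by the shell command python3 -m jog 'ROWS' [OPENING] [FORCE]. ROWS is a JSON object of lists of equal length, an entry for each row: "travel": the shift along the tool's x, y, z each as a share of 0.3 m, from -1 to 1, a list of three; "twist": the turn about the tool's z as a share of 4 degrees, from -1 to 1. In form: {"travel": [[tx, ty, tz], ...], "twist": [twist, ...]}. A call has 1 to 12 rows; each row shifts and turns the commanded pose from where the row before left it, along the tool's axes as they then stand; what a row does not reach is not made up. A row lasts 1/8 s, in which the tool goes at most 62.5 mm and 10.7 degrees, less where a joint would pass 70% of its speed; a pose out of reach is approached as far as the arm can. A call with a number of a shift or a turn outside -1 to 1 is refused whole. A call with a gripper value outside its range is refused whole. OPENING is the opening, from 0 (shut) to 1 (fully open), set as the call begins (- or left out, the last holds). The fingers move at their own pace and stop on an object; FORCE is the grip in N (left out, the last holds). Time passes only in rows, so rows that do not move let the fingers close. It gives the time, the measured TCP pose, the force, the opening and the grip force at its end, in the units of the state.
- ctrl.observe(): the state, without advancing time (a new reading comes with each control period).
- ctrl.read_camera(name): name is "scene" or "side" or "wrist"; returns a dict with "image" (384x512x3 uint8, blue, green, red), "range_z" (384x512 float32, m along the optical axis (not along the pixel's ray), 0 where there is no reading), "fx", "fy", "cx", "cy" (pixels), "R" (3x3) and "t" (3): a world point X has camera coordinates R X + t. Camera axes: x right, y down, z forward; pixel columns grow to the right and rows downward; lengths in m; the calibration is good to about 2 mm. A picture is of the moment at which its call begins.
- ctrl.job_done(): hands the job in; it is judged then, once.
The state is a dict: "time": time; "joint_pos": joint angles; "joint_vel": joint speeds; "joint_torque": joint torques, N m; "ee_pos": TCP position; "ee_rot": TCP orientation; "ft_force": force on the tool from outside, world axes, zero at the start; "moment": the same for the moment, N m; "finger_gap": finger opening in m; "grasp_force": force on a finger pad.
Only numpy, scipy, OpenCV 4.12 (cv2) and the standard library are available. Lean on these libraries where they do the work, as an engineer would, in place of code of your own. Each camera call takes 0.05 s, during which the arm holds its last target. There are 200 camera calls.

## Working session

There is one attempt and no reset: what is moved stays moved. The work goes in short steps, Python scripts to look and compute and a shell command to move; the robot and the scene stay as the last step left them, time stands still between calls to the robot, and variables do not carry over. Pictures are saved under pics/ and viewed, at most 14 in all, crops included, and the job is handed in when it is done.

```bash
ls; mkdir -p pics; python3 - <<'E'
from workcell import ctrl
import cv2,numpy as np
print(ctrl.observe())
for n in("scene","side"):
    c=ctrl.read_camera(n); cv2.imwrite(f"pics/{n}0.png",c["image"]); np.savez(f"{n}0.npz",**c)
    print(n,c["fx"],c["cx"],c["cy"],c["R"].round(3).tolist(),c["t"])
E
```

```text
pics
{'time': 0.0, 'joint_pos': array([-6.59294433e+00,  2.05996729e+01,  8.65993986e+01,  2.07594900e-03,
        7.29082776e+01, -6.59371297e+00]), 'joint_vel': array([ 0.13058359,  0.0404735 , -0.01482432, -0.0291169 ,  0.08745826,
       -0.12996489]), 'joint_torque': array([ 1.96551155e-03, -5.27614331e+01, -2.78626120e+01, -6.37880498e-05,
        1.32890840e-02, -2.81424428e-05]), 'ee_pos': array([5.99640158e-01, 5.97197373e-05, 4.03832492e-01]), 'ee_rot': array([-1.79893589e+02, -1.42966900e-02,  9.00001434e+01]), 'ft_force': array([-0.34019496, -0.02750267,  0.43388892]), 'moment': array([-0.02219076,  0.02162093,  0.04351471]), 'grasp_force': 0.0, 'finger_gap': 0.0854194452536011}
scene 394.8748985558766 256.6695772244315 187.80434968115318 [[0.5, 0.866, 0.006], [0.473, -0.267, -0.84], [-0.726, 0.422, -0.543]] [-0.27236004 -0.16850841  1.57537773]
side 382.48904909804617 253.09761391639788 200.42095875283562 [[0.865, -0.501, 0.005], [-0.274, -0.481, -0.833], [0.419, 0.719, -0.554]] [-0.45548204  0.21127712  0.93246022]
```

View pics/scene0.png

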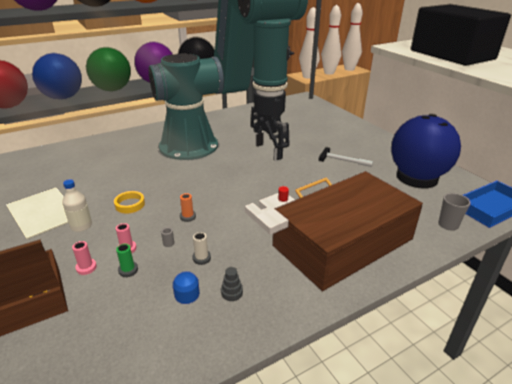

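View pics/side0.png

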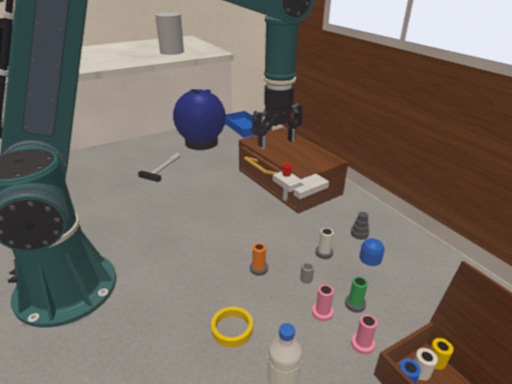

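The slugs I can see are orange at scene (187,207) / side (259,258), green at scene (125,260) / side (358,293), and white at scene (201,247) / side (326,242), all on dark feet. The pink pieces at scene (124,237) and (84,257) have pink feet, so they are decoys. The yellow, white and blue ones in the box at side (440,352) are stowed, not loose. Next: a crop to confirm this, plus depth measurements.

```bash
cat > h.py <<'E'
import numpy as np,cv2
from workcell import ctrl
def grab(n):
    c=ctrl.read_camera(n); return c
def cloud(c):
    d=c["range_z"]; v,u=np.indices(d.shape)
    P=np.stack([(u-c["cx"])/c["fx"]*d,(v-c["cy"])/c["fy"]*d,d],-1)
    X=(P-c["t"])@c["R"]; X[d<=0]=np.nan
    return X
def proj(c,X):
    p=c["R"]@np.asarray(X)+c["t"]; return c["fx"]*p[0]/p[2]+c["cx"],c["fy"]*p[1]/p[2]+c["cy"]
def ray(c,u,v,z):
    d=c["R"].T@np.array([(u-c["cx"])/c["fx"],(v-c["cy"])/c["fy"],1]); o=-c["R"].T@c["t"]
    return o+d*(z-o[2])/d[2]
E
cat > m.py <<'E'
from h import *
C={n:dict(np.load(f"{n}0.npz")) for n in("scene","side")}
M={"orange":((5,150,120),(14,255,255)),"green":((50,120,40),(80,255,255)),"yellow":((20,120,120),(32,255,255)),"red":((0,180,110),(4,255,255)),"blue":((105,130,60),(125,255,255))}
for n,c in C.items():
    X=cloud(c); hsv=cv2.cvtColor(c["image"],cv2.COLOR_BGR2HSV)
    for k,(a,b) in M.items():
        m=cv2.inRange(hsv,np.array(a),np.array(b)); q,l,s,g=cv2.connectedComponentsWithStats(m)
        for i in range(1,q):
            if s[i,4]<25: continue
            p=X[l==i]; p=p[np.isfinite(p[:,0])]
            if len(p)==0: continue
            med=np.median(p,0)
            if -.05<med[2]<.3 and .2<med[0]<1.2: print(n,k,g[i].round(),s[i,4],"med",med.round(3),"zmax",np.percentile(p[:,2],97).round(3))
    z=X[...,2]
    for lo,hi,nm in((.117,.133,"top"),):
        m=((z>lo)&(z<hi)&(X[...,0]>.3)&(X[...,0]<1.3)&(abs(X[...,1])<.8)).astype(np.uint8); m=cv2.morphologyEx(m,cv2.MORPH_OPEN,np.ones((3,3)))
        q,l,s,g=cv2.connectedComponentsWithStats(m)
        for i in range(1,q):
            if s[i,4]<80: continue
            p=X[l==i]; r=cv2.minAreaRect((p[:,:2]*1000).astype(np.float32)); print(n,nm,g[i].round(),s[i,4],"z",np.median(p[:,2]).round(4),r,np.round(cv2.boxPoints(r)).tolist())
    # tall blobs 40-80mm
    m=((z>.035)&(z<.16)&(X[...,0]>.2)&(X[...,0]<1.3)&(abs(X[...,1])<.9)).astype(np.uint8)
    q,l,s,g=cv2.connectedComponentsWithStats(m)
    for i in range(1,q):
        if s[i,4]>25:
            p=X[l==i]; print(n,"blob",g[i].round(),s[i,4],p.mean(0).round(3),p[:,2].max().round(3))
a=cv2.resize(C["side"]["image"][200:384,230:480],None,fx=2.3,fy=2.3,interpolation=3); cv2.imwrite("pics/crop1.png",a)
E
python3 m.py
```

```text
scene orange [186. 206.] 212 med [ 0.455 -0.183  0.051] zmax 0.078
scene green [125. 259.] 290 med [ 0.59  -0.393  0.05 ] zmax 0.078
scene yellow [129. 202.] 444 med [ 0.311 -0.313  0.017] zmax 0.028
scene red [283. 193.] 112 med [0.661 0.011 0.152] zmax 0.162
scene blue [427. 146.] 3043 med [0.675 0.538 0.161] zmax 0.222
scene blue [ 69. 184.] 71 med [ 0.336 -0.461  0.149] zmax 0.153
scene blue [490. 203.] 1557 med [0.854 0.656 0.01 ] zmax 0.041
scene blue [186. 287.] 654 med [ 0.74  -0.297  0.046] zmax 0.061
scene top [423. 157.] 320 z 0.1253 ((660.1060180664062, 544.0859375), (209.09959411621094, 87.81130981445312), 36.059444427490234) [[550.0, 518.0], [601.0, 447.0], [770.0, 570.0], [719.0, 641.0]]
scene top [337. 210.] 7190 z 0.1264 ((735.9716796875, 120.76734161376953), (253.26162719726562, 398.72607421875), 4.731358051300049) [[593.0, 309.0], [626.0, -88.0], [879.0, -67.0], [846.0, 330.0]]
scene top [ 26. 280.] 285 z 0.1247 ((637.7989501953125, -589.325927734375), (11.604655265808105, 98.55877685546875), 3.317584276199341) [[629.0, -540.0], [635.0, -639.0], [646.0, -638.0], [6
[... 2067 characters left out ...]
0, -682.0], [635.0, -682.0], [634.0, -540.0]]
side blob [200. 125.] 1307 [0.591 0.525 0.11 ] 0.16
side blob [294. 165.] 5004 [0.723 0.085 0.108] 0.159
side blob [362. 220.] 182 [ 0.762 -0.204  0.055] 0.073
side blob [326. 237.] 227 [ 0.62  -0.22   0.062] 0.078
side blob [373. 247.] 321 [ 0.711 -0.3    0.049] 0.059
side blob [259. 253.] 251 [ 0.436 -0.186  0.062] 0.077
side blob [308. 267.] 97 [ 0.524 -0.27   0.041] 0.047
side blob [359. 288.] 321 [ 0.569 -0.396  0.063] 0.078
side blob [325. 296.] 329 [ 0.487 -0.378  0.063] 0.077
side blob [454. 344.] 6761 [ 0.601 -0.604  0.089] 0.16
side blob [367. 327.] 406 [ 0.508 -0.485  0.064] 0.078
side blob [285. 356.] 1559 [ 0.316 -0.473  0.095] 0.152
```

View pics/crop1.png

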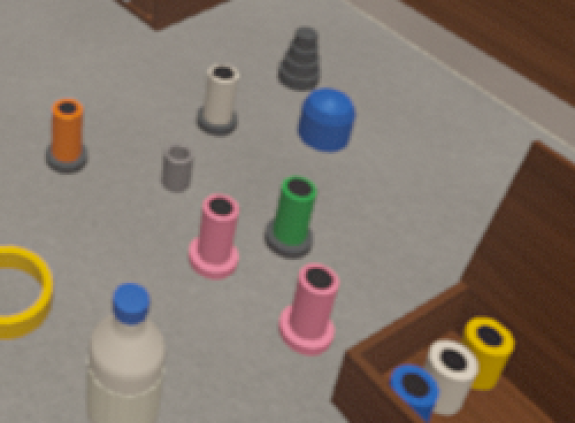

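The crop confirms it: the loose slugs on dark feet are orange (scene 187,207), white (201,247) and green (125,260). The yellow one in the box has no foot, so slug_c is absent. The chest origin is about (0.757, 0.150) with a yaw of about 5°. I'll align the tool over the plate.

```bash
python3 -m jog '{"travel":[[0.0,0.08,0],[0.03,0.09,0],[0,0,0],[0,0,0]],"twist":[-0.6,-0.65,0,0]}' 1 40
python3 - <<'E'
from h import *
c=grab("wrist"); cv2.imwrite("pics/w1.png",c["image"]); np.savez("w1.npz",**c)
o=ctrl.observe(); print(o["ee_pos"],o["ee_rot"]); print(proj(c,[.653,.01,.159]),c["fx"],-c["R"].T@c["t"])
E
```

```text
time: 0.6
ee_pos: [0.6499, 0.0101, 0.404]
ee_rot: [-179.9, -0.0, 95.0]
ft_force: [0.5, 0.5, 0.1]
finger_gap: 0.0851
grasp_force: 0.0
[0.64969966 0.00999994 0.4041982 ] [-1.79894208e+02 -7.02797014e-03  9.49732581e+01]
(np.float64(263.00029290903205), np.float64(205.0666174207569)) 313.04493477183786 [0.64289013 0.08998889 0.37330008]
```

View pics/w1.png

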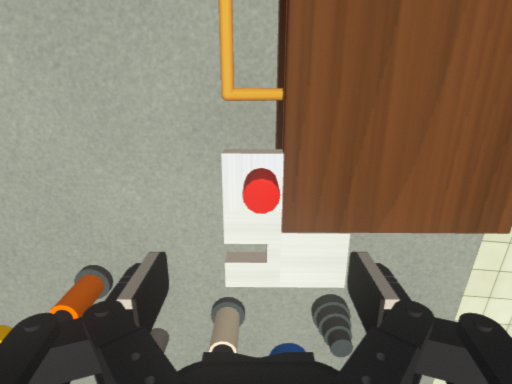

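In the wrist picture the red pin head top is at (262,193). The U notch runs along v≈257, from the open front edge at u≈225 to the closed end at u≈267. The plate's front corner is at (225,288) and the chest front edge at u≈282. Measuring these more exactly next.

```bash
cat > m2.py <<'E'
from h import *
c=dict(np.load("w1.npz")); im=c["image"]; hsv=cv2.cvtColor(im,cv2.COLOR_BGR2HSV)
m=cv2.inRange(hsv,(0,180,200),(4,255,255)); ys,xs=np.nonzero(m); (u,v),r=cv2.minEnclosingCircle(np.c_[xs,ys].astype(np.float32)); print("pin px",u,v,r,ray(c,u,v,.159))
g=im.max(2)
print("row 257 profile",g[257,218:276].tolist())
print("col 240",g[235:295,240].tolist()); print("col 258",g[235:295,258].tolist())
R=lambda u,v,z=.125:ray(c,u,v,z).round(4)[:2]
th=np.radians(5)
for nm,p in(("front",(225,257)),("end",(267.5,256.5)),("fr corner",(225.5,288)),("fl corner",(222,155)),("chest r edge",(283,233))): print(nm,R(*p))
E
python3 m2.py
```

```text
pin px 261.0 195.0 17.720144271850586 [0.65085014 0.01761012 0.159     ]
row 257 profile [169, 168, 167, 166, 166, 166, 166, 161, 154, 156, 154, 154, 154, 154, 154, 155, 154, 154, 155, 155, 156, 155, 155, 155, 155, 156, 155, 156, 156, 155, 156, 155, 156, 156, 156, 155, 155, 157, 157, 156, 155, 155, 156, 154, 154, 156, 154, 155, 157, 219, 233, 234, 235, 235, 235, 235, 234, 234]
col 240 [238, 239, 239, 239, 238, 240, 241, 241, 233, 175, 164, 164, 162, 164, 165, 166, 163, 156, 156, 155, 155, 156, 155, 154, 155, 154, 158, 186, 235, 239, 238, 237, 239, 239, 239, 236, 234, 234, 236, 234, 234, 232, 233, 234, 235, 236, 237, 239, 238, 239, 238, 234, 168, 157, 162, 162, 166, 166, 162, 159]
col 258 [237, 238, 238, 237, 237, 238, 240, 240, 235, 176, 164, 164, 165, 164, 164, 165, 164, 156, 156, 156, 156, 155, 155, 155, 155, 155, 155, 171, 234, 239, 239, 237, 238, 238, 237, 235, 234, 232, 234, 234, 233, 232, 233, 234, 234, 235, 236, 238, 238, 237, 236, 234, 194, 167, 162, 163, 167, 167, 165, 162]
front [ 0.6252 -0.0552]
end [ 0.6631 -0.0513]
fr corner [ 0.6274 -0.0877]
fl corner [0.6178 0.0372]
chest r edge [ 0.6744 -0.0271]
```

```bash
cat > m3.py <<'E'
from h import *
c=dict(np.load("w1.npz")); X=cloud(c); hsv=cv2.cvtColor(c["image"],cv2.COLOR_BGR2HSV)
h=hsv[...,0]; red=((h<6)|(h>174))&(hsv[...,1]>180)&(hsv[...,2]>100)
p=X[red]; print("z pct",np.percentile(p[:,2],[5,50,90,99])); t=p[p[:,2]>np.percentile(p[:,2],90)-.004]; print("top",t.min(0),t.max(0),(t.min(0)+t.max(0))/2,np.median(t,0))
R=lambda u,v,z=.125:ray(c,u,v,z)[:2]
a,b=R(240,243.8),R(240,262.3); print(a,b,np.linalg.norm(a-b))
print("plate z",np.nanmedian(X[270:280,235:260,2]),"chest",np.nanmedian(X[100:180,330:450,2]))
e=R(266.8,253.3); f=R(225,253.3); print("end",e,"front",f,np.linalg.norm(e-f))
th=np.radians(5); ex=np.array([np.cos(th),np.sin(th)]); ey=np.array([-ex[1],ex[0]])
mid=(a+b)/2
n=e-ex*.009; n=n+ey*((mid-n)@ey)
print("notch",n)
pin=((t.min(0)+t.max(0))/2)[:2]; d=n-pin; print("pin->notch tool x,y share",d@ey/.3,d@ex/.3)
o=ctrl.observe()["ee_pos"][:2]; d=pin-o; print("tcp->pin tool",d@ey,d@ex)
E
python3 m3.py
```

```text
z pct [nan nan nan nan]Traceback (most recent call last):
  File "m3.py", line 4, in <module>
    p=X[red]; print("z pct",np.percentile(p[:,2],[5,50,90,99])); t=p[p[:,2]>np.percentile(p[:,2],90)-.004]; print("top",t.min(0),t.max(0),(t.min(0)+t.max(0))/2,np.median(t,0))
                                                                                                                        ~~~~~^^^
    return umr_minimum(a, axis, None, out, keepdims, initial, where)
ValueError: zero-size array to reduction operation minimum which has no identity
```

```bash
sed -i 's/p=X\[red\];/p=X[red]; p=p[np.isfinite(p[:,0])];/' m3.py; python3 m3.py
```

```text
z pct [0.15808162 0.15911121 0.15991332 0.16053715]
top [0.63839401 0.00430314 0.15618357] [0.66330869 0.03025032 0.16108466] [0.65085135 0.01727673 0.15863412] [0.65095239 0.01776787 0.15911121]
[ 0.63769713 -0.04084018] [ 0.63896706 -0.05938688] 0.01859012182688083
plate z 0.12528463871765647 chest 0.12504309289244483
end [ 0.66217992 -0.0481673 ] front [ 0.62499474 -0.05144332] 0.03732920795469252
notch [ 0.653202   -0.04881258]
pin->notch tool x,y share -0.22014229726734208 -0.011394541452060914
tcp->pin tool 0.007148722189460969 0.0017815227424199966
```

```bash
python3 -m jog '{"travel":[[0.024,0.006,0.1],[0,0,0.12],[0,0,0.12],[0,0,0],[0,0,0]],"twist":[0,0,0,0,0]}' 1 40 && python3 -m jog '{"travel":[[0,0,0],[0,0,0],[0,0,0],[0,0,0],[0,0,0],[0,0,0],[0,0,0],[0,0,0]],"twist":[0,0,0,0,0,0,0,0]}' 0 60
```

```text
time: 1.27
ee_pos: [0.6519, 0.0173, 0.304]
ee_rot: [179.9, 0.0, 95.0]
ft_force: [0.0, -0.6, 0.7]
finger_gap: 0.0854
grasp_force: 0.0
time: 2.28
ee_pos: [0.652, 0.0174, 0.3035]
ee_rot: [180.0, 0.0, 95.0]
ft_force: [-1.6, 0.0, 5.7]
finger_gap: 0.0261
grasp_force: 59.0
```

```bash
python3 -m jog '{"travel":[[0,0,-0.04],[0,0,-0.08],[0,0,-0.1],[0,0,-0.1],[0,0,-0.06],[0,0,0],[0,0,0]],"twist":[0,0,0,0,0,0,0]}' 
python3 - <<'E'
from h import *
o=ctrl.observe(); print(o["ee_pos"],o["finger_gap"])
a=grab("scene"); b=grab("wrist"); np.savez("w2.npz",**b); cv2.imwrite("pics/p2.png",np.hstack([cv2.resize(a["image"][110:260,210:350],(373,400)),cv2.resize(b["image"],(427,320)) if 0 else cv2.resize(b["image"][40:320,110:400],(414,400))]))
E
```

```text
time: 3.15
ee_pos: [0.6513, 0.0175, 0.4154]
ee_rot: [-179.9, -0.0, 95.0]
ft_force: [0.2, -0.2, -1.2]
finger_gap: 0.0262
grasp_force: 59.1
[0.65128407 0.01746841 0.41539651] 0.026197456540226673
```

View pics/p2.png

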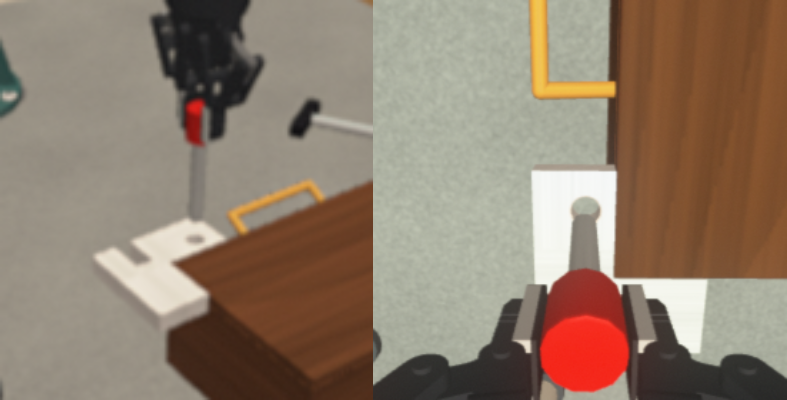

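The pin is out and hanging vertically above the plate, with the bore visible at crop (585,209). Moving it over the notch, about 3 mm forward of the point for clearance.

```bash
python3 -m jog '{"travel":[[-0.08,-0.01,0],[-0.1,-0.012,0],[-0.04,0,0],[0,0,0],[0,0,0]],"twist":[0,0,0,0,0]}' 
python3 - <<'E'
from h import *
c=dict(np.load("w2.npz")); print("bore",ray(c,258.5,186.3,.125))
a=grab("scene"); b=grab("side"); s=grab("wrist"); np.savez("w3.npz",**s)
cv2.imwrite("pics/p3.png",np.hstack([cv2.resize(a["image"][140:260,230:330],(333,400)),cv2.resize(b["image"][110:220,240:340],(364,400))]))
E
```

```text
time: 3.88
ee_pos: [0.6509, -0.0485, 0.4165]
ee_rot: [-180.0, -0.0, 95.0]
ft_force: [0.3, 0.5, -0.5]
finger_gap: 0.0262
grasp_force: 59.0
bore [0.65080858 0.01761414 0.125     ]
```

View pics/p3.png

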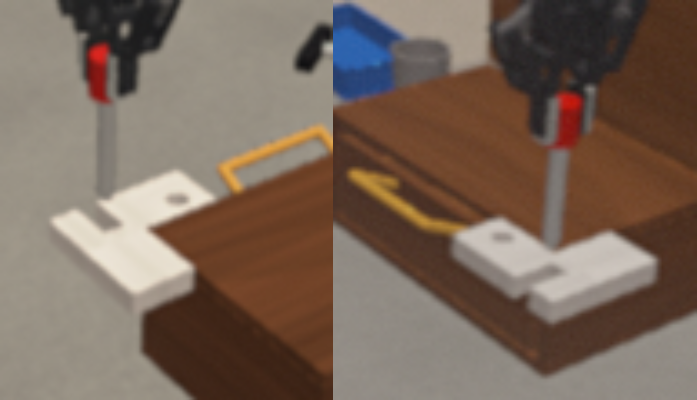

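The shank tip is over the notch's line in both views. Lowering gently while checking force.

```bash
python3 -m jog '{"travel":[[0,0,0.03],[0,0,0.03],[0,0,0.03],[0,0,0.03],[0,0,0]],"twist":[0,0,0,0,0]}'
```

```text
time: 4.65
ee_pos: [0.6506, -0.0488, 0.3794]
ee_rot: [-179.9, -0.0, 95.0]
ft_force: [-0.2, -0.1, -1.4]
finger_gap: 0.0263
grasp_force: 59.0
```

```bash
python3 -m jog '{"travel":[[0,0,0.05],[0,0,0.06],[0,0,0.06],[0,0,0.05],[0,0,0.025],[0,0,0],[0,0,0]],"twist":[0,0,0,0,0,0,0]}'
```

```text
time: 5.52
ee_pos: [0.6513, -0.049, 0.3078]
ee_rot: [179.9, 0.0, 95.0]
ft_force: [-0.4, 0.3, -0.9]
finger_gap: 0.0263
grasp_force: 59.1
```

```bash
python3 -m jog '{"travel":[[0,0,0.006],[0,0,0.006],[0,0,0],[0,0,0]],"twist":[0,0,0,0]}'; python3 -m jog '{"travel":[[0,0,0],[0,0,0],[0,0,0],[0,0,-0.1],[0,0,-0.15],[0,0,-0.15],[0,0,0],[0,0,0]],"twist":[0,0,0,0,0,0,0,0]}' 1
python3 - <<'E'
from h import *
s=grab("wrist"); np.savez("w4.npz",**s); X=cloud(s); hsv=cv2.cvtColor(s["image"],cv2.COLOR_BGR2HSV)
h=hsv[...,0]; red=((h<6)|(h>174))&(hsv[...,1]>180)&(hsv[...,2]>100)&(X[...,2]>.15)
p=X[red]; print("pin",p.min(0),p.max(0),(p.min(0)+p.max(0))/2,np.median(p[:,2]))
print(ctrl.observe()["ee_pos"])
cv2.imwrite("pics/w4.png",s["image"])
E
```

```text
time: 6.02
ee_pos: [0.6509, -0.0489, 0.3036]
ee_rot: [-180.0, 0.0, 95.0]
ft_force: [0.7, 0.5, -1.4]
finger_gap: 0.0265
grasp_force: 59.1
time: 7.02
ee_pos: [0.6506, -0.0488, 0.4232]
ee_rot: [-180.0, -0.0, 95.0]
ft_force: [-0.2, -0.1, -0.3]
finger_gap: 0.0855
grasp_force: 0.0
pin [ 0.63759116 -0.06204088  0.15660686] [ 0.66294065 -0.03633979  0.16096174] [ 0.6502659  -0.04919033  0.1587843 ] 0.1590878558637691
[ 0.65036762 -0.04880031  0.42226593]
```

View pics/w4.png

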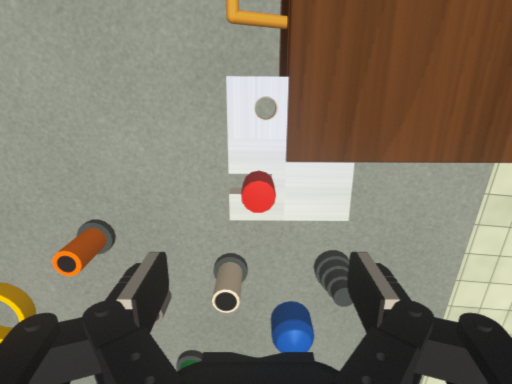

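The pin hangs parked at (0.650, -0.049), head top at z 0.159, about 3 mm from the notch point. Moving above the handle with the fingers partly open.

```bash
python3 -m jog '{"travel":[[0.15,-0.02,0],[0.18,-0.024,0],[0.18,-0.02,0],[0.12,0,0],[0,0,0],[0,0,0]],"twist":[0,0,0,0,0,0]}' 0.45 60
python3 - <<'E'
from h import *
s=grab("wrist"); X=cloud(s); hsv=cv2.cvtColor(s["image"],cv2.COLOR_BGR2HSV)
m=(hsv[...,0]>12)&(hsv[...,0]<28)&(hsv[...,1]>150)&(hsv[...,2]>120)&(X[...,2]>.109)&(X[...,2]<.122)
p=X[m]; th=np.radians(5); ex=np.array([np.cos(th),np.sin(th)]); ey=np.array([-ex[1],ex[0]])
o=ctrl.observe()["ee_pos"]; d=p[:,:2]-o[:2]
a=d@ex;b=d@ey; print(m.sum(),"chest-x off: bar pct",np.percentile(a,[2,25,50,75,98]),"y",b.min(),b.max(),"z",np.percentile(p[:,2],[5,50,95]),o)
E
```

```text
time: 7.82
ee_pos: [0.6151, 0.1374, 0.4222]
ee_rot: [-179.9, 0.0, 95.0]
ft_force: [0.3, 0.1, 0.8]
finger_gap: 0.0381
grasp_force: 0.0
1438 chest-x off: bar pct [-0.00564697 -0.00287508 -0.00092631  0.00190306  0.01331364] y -0.055908403740442425 0.06164677495504932 z [0.11076042 0.11618141 0.11779335] [0.61531123 0.13687653 0.42254292]
```

```bash
python3 -m jog '{"travel":[[0,0,0.15],[0,0,0.18],[0,0,0.18],[0,0,0],[0,0,0]],"twist":[0,0,0,0,0]}' && python3 -m jog '{"travel":[[0,0,0],[0,0,0],[0,0,0],[0,0,0]],"twist":[0,0,0,0]}' 0 60
```

```text
time: 8.5
ee_pos: [0.6164, 0.137, 0.272]
ee_rot: [179.9, 0.0, 94.9]
ft_force: [-0.0, 0.7, 0.8]
finger_gap: 0.0382
grasp_force: 0.0
time: 9.0
ee_pos: [0.6144, 0.1376, 0.2729]
ee_rot: [-179.9, 0.0, 95.0]
ft_force: [-6.9, -2.2, 8.2]
finger_gap: 0.0073
grasp_force: 58.7
```

```bash
python3 -m jog '{"travel":[[0,-0.02,0],[0,-0.04,0],[0,-0.06,0],[0,-0.06,0],[0,-0.06,0],[0,-0.06,0],[0,-0.06,0],[0,-0.05,0],[0,-0.03,0],[0,0,0],[0,0,0]],"twist":[0,0,0,0,0,0,0,0,0,0,0]}'
```

```text
time: 10.38
ee_pos: [0.4844, 0.1267, 0.2728]
ee_rot: [179.7, -0.1, 95.0]
ft_force: [-0.3, 0.6, 14.4]
finger_gap: 0.0077
grasp_force: 60.3
```

Drawer pulled about 131 mm. Releasing, rising, and measuring the slugs and the drawer.

```bash
python3 -m jog '{"travel":[[0,0,0],[0,0,0],[0,0,0],[0,0,-0.15],[0,0,-0.18],[0,0,-0.18],[0,0,0],[0,0,0]],"twist":[0,0,0,0,0,0,0,0]}' 0.5
cat > s.py <<'E'
from h import *
th=np.radians(5); ex=np.array([np.cos(th),np.sin(th)]); ey=np.array([-ex[1],ex[0]])
M={"orange":((5,150,100),(14,255,255)),"green":((50,120,40),(80,255,255)),"white":((8,15,110),(30,80,255))}
def slugs(save=None):
    out={}
    for n in("scene","side"):
        c=grab(n); X=cloud(c)
        if save: cv2.imwrite(f"pics/{save}_{n}.png",c["image"])
        hsv=cv2.cvtColor(c["image"],cv2.COLOR_BGR2HSV)
        for k,(a,b) in M.items():
            m=cv2.inRange(hsv,np.array(a),np.array(b)); m[~((X[...,2]>.045)&(X[...,2]<.085)&(X[...,0]>.35)&(X[...,0]<.85)&(X[...,1]>-.45)&(X[...,1]<.4))]=0
            q,l,s,g=cv2.connectedComponentsWithStats(m)
            if q<2: continue
            i=1+np.argmax(s[1:,4]); m2=cv2.morphologyEx((l==i).astype(np.uint8),cv2.MORPH_CLOSE,np.ones((7,7)))
            t=X[(m2>0)&(X[...,2]>.071)]; 
            if len(t)<8: continue
            out.setdefault(k,[]).append(((np.percentile(t[:,:2],3,0)+np.percentile(t[:,:2],97,0))/2).round(4)); print(n,k,g[i].round(),len(t),out[k][-1])
    o=ctrl.observe()["ee_pos"][:2]
    for k,v in out.items():
        p=np.mean(v,0); d=p-o; print(k,p.round(4),"tool x,y m",(d@ey).round(4),(d@ex).round(4))
if __name__=="__main__": slugs("s1")
E
python3 s.py
```

```text
time: 11.38
ee_pos: [0.4834, 0.1262, 0.423]
ee_rot: [-180.0, -0.0, 95.0]
ft_force: [-1.1, 0.1, -0.5]
finger_gap: 0.0428
grasp_force: 0.0
scene orange [186. 202.] 64 [ 0.4458 -0.1801]
scene green [124. 254.] 63 [ 0.5828 -0.391 ]
scene white [200. 242.] 114 [ 0.6284 -0.2142]
side green [358. 289.] 70 [ 0.5722 -0.3924]
side white [326. 237.] 91 [ 0.625  -0.2146]
orange [ 0.4458 -0.1801] tool x,y m -0.3018 -0.0638
green [ 0.5775 -0.3917] tool x,y m -0.5241 0.0489
white [ 0.6267 -0.2144] tool x,y m -0.3517 0.1134
```

```bash
python3 -m jog '{"travel":[[-0.1,-0.03,0],[-0.18,-0.04,0],[-0.18,-0.04,0],[-0.18,-0.04,0],[-0.18,-0.04,0],[-0.18,-0.035,0],[0,0,0],[0,0,0]],"twist":[0,0,0,0,0,0,0,0]}' 0.8
cat > w.py <<'E'
from s import *
import sys
k=sys.argv[1]; c=grab("wrist"); X=cloud(c); hsv=cv2.cvtColor(c["image"],cv2.COLOR_BGR2HSV)
if len(sys.argv)>2: cv2.imwrite("pics/"+sys.argv[2],c["image"])
m=cv2.inRange(hsv,np.array(M[k][0]),np.array(M[k][1])); m[~((X[...,2]>.03)&(X[...,2]<.085))]=0
q,l,s,g=cv2.connectedComponentsWithStats(m); o=ctrl.observe()["ee_pos"][:2]
for i in range(1,q):
    if s[i,4]>300:
        m2=cv2.morphologyEx((l==i).astype(np.uint8),cv2.MORPH_CLOSE,np.ones((25,25))); t=X[(m2>0)&(X[...,2]>.072)][:,:2]
        (cx,cy),r=cv2.minEnclosingCircle((t*1000).astype(np.float32)); p=np.array([cx,cy])/1000; d=p-o; print(g[i].round(),s[i,4],"centre",p,"r",r,"share tool x,y",(d@ey/.3).round(3),(d@ex/.3).round(3),"zmax",np.nanmax(X[m2>0][:,2]))
E
python3 w.py orange o1.png
```

```text
time: 12.48
ee_pos: [0.4423, -0.1782, 0.4222]
ee_rot: [-179.9, -0.1, 94.9]
ft_force: [0.1, -0.0, -0.4]
finger_gap: 0.0681
grasp_force: 0.0
[256. 166.] 513 centre [ 0.43996454 -0.17806516] r 16.868587493896484 share tool x,y -0.001 -0.008 zmax 0.07830448157394183
```

```bash
python3 -m jog '{"travel":[[0,-0.008,0.15],[0,0,0.18],[0,0,0.18],[0,0,0.14],[0,0,0.06],[0,0,0],[0,0,0]],"twist":[0,0,0,0,0,0,0]}' && python3 -m jog '{"travel":[[0,0,0],[0,0,0],[0,0,0],[0,0,0],[0,0,0]],"twist":[0,0,0,0,0]}' 0 50 && python3 -m jog '{"travel":[[0,0,-0.08],[0,0,-0.15],[0,0,-0.18],[0,0,-0.18],[0,0,-0.1],[0,0,0],[0,0,0]],"twist":[0,0,0,0,0,0,0]}'
python3 - <<'E'
from s import *
o=ctrl.observe()["ee_pos"]
# drawer: find inner extents from scene/side cloud
for n in("scene","side"):
    c=grab(n); X=cloud(c); cv2.imwrite(f"pics/dr_{n}.png",c["image"]); O=np.array([.7592,.1510])
    d=X[...,:2]-O; a=d@ex; b=d@ey; z=X[...,2]
    m=(z>.017)&(z<.026)&(a>-.3)&(a<-.05)&(abs(b)<.16); print(n,"floor a,b",m.sum(),np.percentile(a[m],[1,99]),np.percentile(b[m],[1,99]) )
    m=(z>.098)&(z<.107)&(a>-.27)&(a<-.16)&(abs(b)<.17); print("front top",m.sum(),np.percentile(a[m],[5,50,95]),np.percentile(b[m],[1,99]))
def tgt(a,b):
    p=O+a*ex+b*ey-o[:2]; return (p@ey/.3).round(3),(p@ex/.3).round(3)
for b in(.095,.02,-.055): print(b,tgt(-.1565,b))
E
```

```text
time: 13.4
ee_pos: [0.4408, -0.178, 0.2112]
ee_rot: [180.0, 0.0, 95.1]
ft_force: [-0.9, 0.4, 0.8]
finger_gap: 0.0684
grasp_force: 0.0
time: 14.02
ee_pos: [0.4406, -0.1789, 0.2116]
ee_rot: [179.9, 0.0, 95.0]
ft_force: [-0.6, 1.4, 5.6]
finger_gap: 0.0327
grasp_force: 49.0
time: 14.9
ee_pos: [0.4396, -0.1784, 0.4164]
ee_rot: [-179.9, -0.1, 95.0]
ft_force: [-1.0, 1.3, -2.0]
finger_gap: 0.0334
grasp_force: 50.4
scene floor a,b 66 [-0.22067091 -0.21223784] [0.00267228 0.14444284]
front top 369 [-0.2476489  -0.22060549 -0.21648929] [-0.14770152  0.1446592 ]
side floor a,b 371 [-0.23245415 -0.09143673] [-0.15111442  0.14427357]
front top 166 [-0.25781717 -0.2271891  -0.21966189] [-0.065726    0.14689282]
0.095 (np.float64(1.317), np.float64(0.635))
0.02 (np.float64(1.067), np.float64(0.635))
-0.055 (np.float64(0.817), np.float64(0.635))
```

```bash
python3 -m jog '{"travel":[[0.1,0.04,0],[0.18,0.09,0],[0.18,0.09,0],[0.18,0.09,0],[0.18,0.09,0],[0.18,0.09,0],[0.18,0.09,0],[0.137,0.055,0],[0,0,0],[0,0,0]],"twist":[0,0,0,0,0,0,0,0,0,0]}' 
python3 - <<'E'
from s import *
c=grab("wrist"); cv2.imwrite("pics/d1.png",c["image"]); o=ctrl.observe()["ee_pos"]; O=np.array([.7592,.1510]); d=o[:2]-O; print(d@ex,d@ey,o)
E
```

```text
time: 16.25
ee_pos: [0.5952, 0.2312, 0.4157]
ee_rot: [-179.8, 0.1, 95.0]
ft_force: [0.2, -0.3, -2.3]
finger_gap: 0.033
grasp_force: 50.3
-0.15643930828127942 0.09362627257799593 [0.59519592 0.23063541 0.41611047]
```

View pics/d1.png

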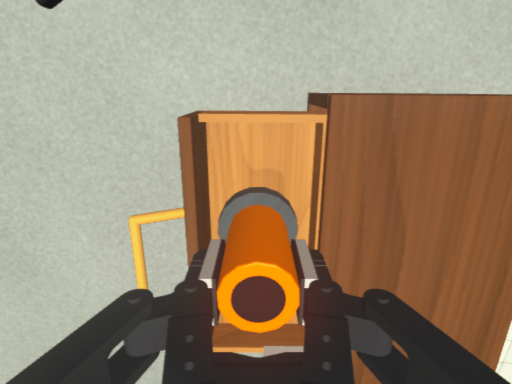

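The orange slug at (258,260) is centred over the drawer floor, which spans u≈205–315. Lowering and releasing with a small opening.

```bash
python3 -m jog '{"travel":[[0,0,0.1],[0,0,0.16],[0,0,0.16],[0,0,0.1],[0,0,0.05],[0,0,0.025],[0,0,0.008],[0,0,0],[0,0,0]],"twist":[0,0,0,0,0,0,0,0,0]}' && python3 -m jog '{"travel":[[0,0,0],[0,0,0],[0,0,0],[0,0,-0.05],[0,0,-0.1],[0,0,-0.18],[0,0,-0.18],[0,0,-0.1],[0,0,0],[0,0,0]],"twist":[0,0,0,0,0,0,0,0,0,0]}' 0.57; python3 s.py
```

```text
time: 17.42
ee_pos: [0.5961, 0.2317, 0.2377]
ee_rot: [179.9, -0.0, 95.0]
ft_force: [-0.4, 0.3, -1.3]
finger_gap: 0.0334
grasp_force: 50.4
time: 18.68
ee_pos: [0.5955, 0.2314, 0.4197]
ee_rot: [180.0, -0.0, 95.0]
ft_force: [-0.5, -0.2, -0.5]
finger_gap: 0.0489
grasp_force: 0.0
scene orange [327. 184.] 11 [0.5928 0.2177]
scene green [124. 254.] 62 [ 0.5832 -0.3911]
scene white [200. 242.] 114 [ 0.6278 -0.2143]
side orange [247. 166.] 59 [0.5941 0.2249]
side green [358. 288.] 71 [ 0.5719 -0.3934]
side white [326. 237.] 91 [ 0.6246 -0.2145]
orange [0.5934 0.2213] tool x,y m -0.0098 -0.0026
green [ 0.5776 -0.3922] tool x,y m -0.6197 -0.072
white [ 0.6262 -0.2144] tool x,y m -0.4467 -0.008
```

Orange is standing in the drawer. White next.

```bash
python3 -m jog '{"travel":[[-0.1,0,0],[-0.19,0,0],[-0.19,0,0],[-0.19,0,0],[-0.19,0,0],[-0.19,0,0],[-0.19,-0.01,0],[-0.15,-0.01,0],[-0.1,-0.007,0],[0,0,0],[0,0,0]],"twist":[0,0,0,0,0,0,0,0,0,0,0]}' 0.8; python3 w.py white
```

```text
time: 20.15
ee_pos: [0.6263, -0.214, 0.4184]
ee_rot: [-179.9, -0.1, 95.0]
ft_force: [-0.2, 0.7, 0.6]
finger_gap: 0.068
grasp_force: 0.0
[258. 164.] 544 centre [ 0.62521655 -0.21369832] r 17.009706497192383 share tool x,y -0.0 -0.004 zmax 0.07838080048904618
[ 22. 319.] 1452 centre [ 0.33991663 -0.44340015] r 18.808151245117188 share tool x,y -0.68 -1.018 zmax 0.09072648892380396
```

```bash
python3 -m jog '{"travel":[[0,-0.003,0.15],[0,0,0.18],[0,0,0.18],[0,0,0.13],[0,0,0.055],[0,0,0],[0,0,0]],"twist":[0,0,0,0,0,0,0]}' && python3 -m jog '{"travel":[[0,0,0],[0,0,0],[0,0,0],[0,0,0],[0,0,0]],"twist":[0,0,0,0,0]}' 0 50 && python3 -m jog '{"travel":[[0,0,-0.08],[0,0,-0.15],[0,0,-0.18],[0,0,-0.18],[0,0,-0.1],[0,0,0],[0,0,0]],"twist":[0,0,0,0,0,0,0]}'
python3 - <<'E'
from s import *
o=ctrl.observe()["ee_pos"]; O=np.array([.7592,.1510]); p=O-.1565*ex+.015*ey-o[:2]; print((p@ey/.3).round(3),(p@ex/.3).round(3))
E
```

```text
time: 21.08
ee_pos: [0.6267, -0.2147, 0.213]
ee_rot: [179.8, 0.1, 95.0]
ft_force: [-0.7, -0.2, 0.6]
finger_gap: 0.0686
grasp_force: 0.0
time: 21.7
ee_pos: [0.6261, -0.2149, 0.2126]
ee_rot: [179.9, 0.1, 95.0]
ft_force: [-0.7, 0.2, 6.4]
finger_gap: 0.0333
grasp_force: 49.2
time: 22.58
ee_pos: [0.625, -0.2143, 0.4164]
ee_rot: [-179.9, -0.1, 95.0]
ft_force: [0.1, -0.2, -2.2]
finger_gap: 0.0329
grasp_force: 50.2
1.224 0.03
```

```bash
python3 -m jog '{"travel":[[0.1,0,0],[0.18,0.01,0],[0.18,0.01,0],[0.18,0.01,0],[0.18,0,0],[0.18,0,0],[0.14,0,0],[0.084,0,0],[0,0,0],[0,0,0]],"twist":[0,0,0,0,0,0,0,0,0,0]}' && python3 -m jog '{"travel":[[0,0,0.1],[0,0,0.16],[0,0,0.16],[0,0,0.1],[0,0,0.05],[0,0,0.025],[0,0,0.006],[0,0,0],[0,0,0]],"twist":[0,0,0,0,0,0,0,0,0]}'
```

```text
time: 23.82
ee_pos: [0.6023, 0.1514, 0.4164]
ee_rot: [-179.8, 0.0, 95.0]
ft_force: [0.2, 0.1, -3.1]
finger_gap: 0.0328
grasp_force: 50.1
time: 24.95
ee_pos: [0.603, 0.1521, 0.2389]
ee_rot: [179.9, -0.0, 95.0]
ft_force: [-0.2, -0.5, -2.5]
finger_gap: 0.033
grasp_force: 50.1
```

```bash
python3 -m jog '{"travel":[[0,0,0.006],[0,0,0]],"twist":[0,0]}' && python3 -m jog '{"travel":[[0,0,0],[0,0,0],[0,0,0],[0,0,-0.05],[0,0,-0.1],[0,0,-0.18],[0,0,-0.18],[0,0,-0.1],[0,0,0],[0,0,0]],"twist":[0,0,0,0,0,0,0,0,0,0]}' 0.57; python3 s.py
```

```text
time: 25.2
ee_pos: [0.6026, 0.152, 0.2362]
ee_rot: [-180.0, 0.0, 95.0]
ft_force: [-0.4, 0.1, -2.0]
finger_gap: 0.0327
grasp_force: 50.1
time: 26.45
ee_pos: [0.6025, 0.1519, 0.4191]
ee_rot: [180.0, -0.0, 95.0]
ft_force: [-0.1, -0.5, -0.5]
finger_gap: 0.0488
grasp_force: 0.0
scene orange [328. 184.] 11 [0.5968 0.217 ]
scene green [124. 254.] 66 [ 0.584  -0.3908]
side green [358. 288.] 71 [ 0.5719 -0.3925]
side white [250. 177.] 44 [0.597  0.1456]
orange [0.5968 0.217 ] tool x,y m 0.0653 0.0003
green [ 0.578  -0.3916] tool x,y m -0.5394 -0.0715
white [0.597  0.1456] tool x,y m -0.0058 -0.0057
```

Green next: tool x -1.80, tool y -0.238 shares. I'll crop the close-up before reaching for it.

```bash
python3 -m jog '{"travel":[[-0.1,-0.02,0],[-0.19,-0.02,0],[-0.19,-0.02,0],[-0.19,-0.02,0],[-0.19,-0.02,0],[-0.19,-0.03,0],[-0.19,-0.03,0],[-0.19,-0.03,0],[-0.19,-0.03,0],[-0.11,-0.018,0],[-0.07,0,0],[0,0,0]],"twist":[0,0,0,0,0,0,0,0,0,0,0,0]}' 0.75; python3 w.py green g1.png
```

```text
time: 28.05
ee_pos: [0.5786, -0.393, 0.4178]
ee_rot: [-179.9, -0.1, 94.9]
ft_force: [-0.1, 1.4, 0.1]
finger_gap: 0.0637
grasp_force: 0.0
[255. 162.] 536 centre [ 0.57482355 -0.39000681] r 16.676198959350586 share tool x,y 0.007 -0.013 zmax 0.07871393875453592
```

View pics/g1.png

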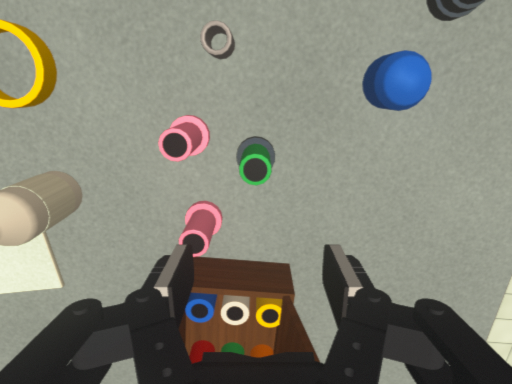

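The green slug on its dark foot is at (255,165), clear of the pink decoys at (180,140) and (197,235). The box below holds only footless pieces. Grasping.

```bash
python3 -m jog '{"travel":[[0.007,-0.012,0.15],[0,0,0.18],[0,0,0.18],[0,0,0.13],[0,0,0.05],[0,0,0],[0,0,0]],"twist":[0,0,0,0,0,0,0]}' && python3 -m jog '{"travel":[[0,0,0],[0,0,0],[0,0,0],[0,0,0],[0,0,0]],"twist":[0,0,0,0,0]}' 0 50 && python3 -m jog '{"travel":[[0,0,-0.08],[0,0,-0.15],[0,0,-0.18],[0,0,-0.18],[0,0,-0.1],[0,0,0],[0,0,0]],"twist":[0,0,0,0,0,0,0]}'
python3 - <<'E'
from s import *
o=ctrl.observe()["ee_pos"]; O=np.array([.7592,.1510]); p=O-.1565*ex-.06*ey-o[:2]; print((p@ey/.3).round(3),(p@ex/.3).round(3))
E
```

```text
time: 28.98
ee_pos: [0.5758, -0.3906, 0.2142]
ee_rot: [179.9, 0.1, 95.0]
ft_force: [-0.1, 0.3, -0.3]
finger_gap: 0.0639
grasp_force: 0.0
time: 29.6
ee_pos: [0.5752, -0.3909, 0.2137]
ee_rot: [179.9, 0.1, 95.0]
ft_force: [-1.0, 1.7, 6.4]
finger_gap: 0.0332
grasp_force: 49.2
time: 30.48
ee_pos: [0.5742, -0.39, 0.4173]
ee_rot: [-179.9, -0.1, 95.0]
ft_force: [-0.4, -0.3, -2.1]
finger_gap: 0.0331
grasp_force: 50.1
1.543 0.25
```

```bash
python3 -m jog '{"travel":[[0.1,0.02,0],[0.18,0.03,0],[0.18,0.03,0],[0.18,0.03,0],[0.18,0.03,0],[0.18,0.03,0],[0.18,0.03,0],[0.18,0.03,0],[0.11,0.02,0],[0.073,0,0],[0,0,0],[0,0,0]],"twist":[0,0,0,0,0,0,0,0,0,0,0,0]}'
python3 - <<'E'
from s import *
c=grab("wrist"); cv2.imwrite("pics/d3.png",c["image"]); o=ctrl.observe()["ee_pos"]; O=np.array([.7592,.1510]); d=o[:2]-O; print(d@ex,d@ey,o)
E
```

```text
time: 31.98
ee_pos: [0.609, 0.0763, 0.4184]
ee_rot: [-179.9, 0.0, 95.0]
ft_force: [0.2, 0.3, -1.5]
finger_gap: 0.0327
grasp_force: 50.0
-0.15603176728561108 -0.06156431974699883 [0.60912766 0.07607089 0.41861716]
```

View pics/d3.png

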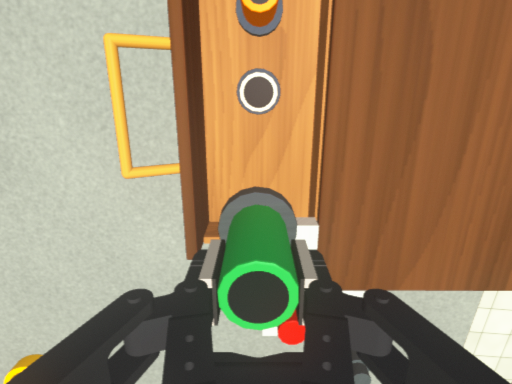

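Orange (260,10) and white (258,92) stand upright in the drawer, and green (258,270) is over free floor clear of the pin. Lowering.

```bash
python3 -m jog '{"travel":[[0,0,0.1],[0,0,0.16],[0,0,0.16],[0,0,0.1],[0,0,0.05],[0,0,0.025],[0,0,0.008],[0,0,0],[0,0,0]],"twist":[0,0,0,0,0,0,0,0,0]}' && python3 -m jog '{"travel":[[0,0,0.003],[0,0,0]],"twist":[0,0]}'
```

```text
time: 33.15
ee_pos: [0.6096, 0.0773, 0.2392]
ee_rot: [179.9, 0.0, 95.0]
ft_force: [0.5, 0.4, -0.8]
finger_gap: 0.0327
grasp_force: 50.1
time: 33.4
ee_pos: [0.6092, 0.0773, 0.2375]
ee_rot: [180.0, 0.0, 95.0]
ft_force: [-0.3, -0.5, -1.5]
finger_gap: 0.0333
grasp_force: 50.1
```

```bash
python3 -m jog '{"travel":[[0,0,0],[0,0,0],[0,0,0],[0,0,-0.05],[0,0,-0.1],[0,0,-0.18],[0,0,-0.18],[0,0,-0.1],[0,0,0]],"twist":[0,0,0,0,0,0,0,0,0]}' 0.57 && python3 -m jog '{"travel":[[0.05,-0.08,0],[0.08,-0.15,0],[0.07,-0.12,0],[0,-0.05,0],[0,0,0],[0,0,0]],"twist":[0,0,0,0,0,0]}' 0.45
python3 - <<'E'
from s import *
c=grab("wrist"); cv2.imwrite("pics/d4.png",c["image"]); a=grab("side"); cv2.imwrite("pics/d4s.png",cv2.resize(a["image"][110:240,190:360],(785,600)))
E
```

```text
time: 34.52
ee_pos: [0.6105, 0.0773, 0.425]
ee_rot: [179.5, 0.0, 95.0]
ft_force: [-0.9, 0.4, -0.2]
finger_gap: 0.0485
grasp_force: 0.0
time: 35.28
ee_pos: [0.4858, 0.1261, 0.4204]
ee_rot: [179.9, 0.0, 95.0]
ft_force: [0.1, -0.1, 0.5]
finger_gap: 0.0382
grasp_force: 0.0
```

View pics/d4s.png

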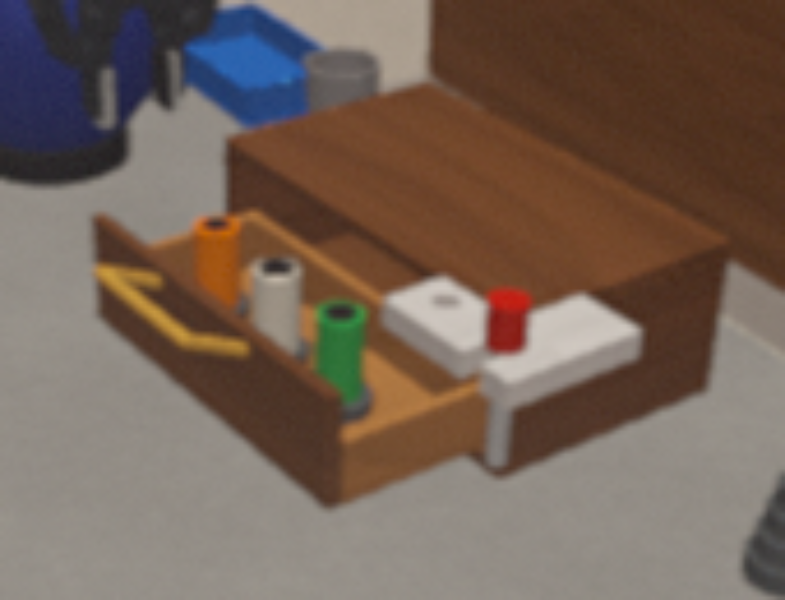

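View pics/d4.png

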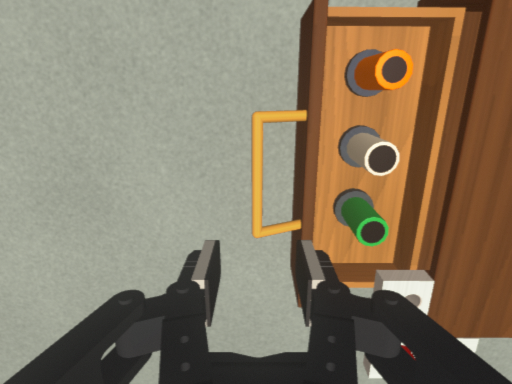

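All three slugs stand upright, the pin is parked, and the handle bar at u≈257 lies between the fingers. Gripping it and closing slowly.

```bash
python3 -m jog '{"travel":[[0,0,0.12],[0,0,0.18],[0,0,0.14],[0,0,0.05],[0,0,0],[0,0,0]],"twist":[0,0,0,0,0,0]}' && python3 -m jog '{"travel":[[0,0,0],[0,0,0],[0,0,0],[0,0,0]],"twist":[0,0,0,0]}' 0 50 && python3 -m jog '{"travel":[[0,0.01,0],[0,0.02,0],[0,0.03,0],[0,0.03,0],[0,0.03,0],[0,0.03,0],[0,0.03,0],[0,0.03,0],[0,0.03,0],[0,0.03,0],[0,0.03,0],[0,0,0]],"twist":[0,0,0,0,0,0,0,0,0,0,0,0]}'
```

```text
time: 36.12
ee_pos: [0.4856, 0.1266, 0.2747]
ee_rot: [179.8, -0.0, 95.0]
ft_force: [0.6, -0.3, -0.8]
finger_gap: 0.0383
grasp_force: 0.0
time: 36.62
ee_pos: [0.4849, 0.1267, 0.2746]
ee_rot: [179.9, -0.0, 95.0]
ft_force: [-0.4, -0.5, 6.6]
finger_gap: 0.0081
grasp_force: 48.8
time: 38.12
ee_pos: [0.5754, 0.1342, 0.2746]
ee_rot: [179.8, 0.0, 95.0]
ft_force: [0.5, -2.4, 6.4]
finger_gap: 0.0077
grasp_force: 49.8
```

```bash
python3 -m jog '{"travel":[[0,0.02,0],[0,0.03,0],[0,0.03,0],[0,0.025,0],[0,0.015,0],[0,0.008,0],[0,0.003,0],[0,0,0],[0,0,0]],"twist":[0,0,0,0,0,0,0,0,0]}'
```

```text
time: 39.25
ee_pos: [0.6134, 0.1374, 0.2746]
ee_rot: [179.9, 0.1, 95.0]
ft_force: [-0.8, -4.3, 7.2]
finger_gap: 0.0079
grasp_force: 50.0
```

Nearly shut. Pressing on gently until it meets the stop.

```bash
python3 -m jog '{"travel":[[0,0.004,0],[0,0.004,0],[0,0.004,0],[0,0,0],[0,0,0]],"twist":[0,0,0,0,0]}'
```

```text
time: 39.88
ee_pos: [0.6149, 0.1375, 0.2746]
ee_rot: [-179.8, 0.1, 95.0]
ft_force: [-7.2, -4.3, 13.1]
finger_gap: 0.0077
grasp_force: 50.7
```

The stop is met: commanded +3.6 mm, moved 1.5 mm, at -7 N. Releasing, rising and checking.

```bash
python3 -m jog '{"travel":[[0,0,0],[0,0,0],[0,0,0],[0,0,-0.1],[0,0,-0.18],[0,0,-0.18],[0,0,-0.1],[0,0,0],[0,0,0]],"twist":[0,0,0,0,0,0,0,0,0]}' 0.45 && python3 -m jog '{"travel":[[0,-0.1,-0.05],[0,-0.19,0],[0,-0.19,0],[0,0,0],[0,0,0]],"twist":[0,0,0,0,0]}'
python3 - <<'E'
from s import *
O=np.array([.7592,.1510]); ims=[]
for n in("scene","side"):
    c=grab(n); X=cloud(c); hsv=cv2.cvtColor(c["image"],cv2.COLOR_BGR2HSV); h=hsv[...,0]
    red=((h<5)|(h>174))&(hsv[...,1]>180)&(X[...,2]>.15)&(X[...,2]<.165)&(X[...,0]<.7)&(X[...,1]<.1); p=X[red]; print(n,"pin top",(p.min(0)+p.max(0))/2 if len(p) else None)
    m=(h>12)&(h<28)&(hsv[...,1]>150)&(X[...,2]>.114)&(X[...,2]<.12)&(X[...,0]>.45); a=(X[...,:2][m]-O)@ex; print("bar x (shut -.145)",np.median(a))
    ims.append(c["image"])
cv2.imwrite("pics/end.png",np.hstack([cv2.resize(ims[0][130:290,200:440],(450,300)),cv2.resize(ims[1][110:230,200:350],(350,300))]))
E
```

```text
time: 41.0
ee_pos: [0.6164, 0.1381, 0.4399]
ee_rot: [-179.9, -0.0, 95.0]
ft_force: [0.6, 0.2, -0.5]
finger_gap: 0.0384
grasp_force: 0.0
time: 41.62
ee_pos: [0.4734, 0.1256, 0.4553]
ee_rot: [-179.9, 0.0, 95.0]
ft_force: [0.7, -0.3, 0.7]
finger_gap: 0.0385
grasp_force: 0.0
scene pin top [ 0.65553019 -0.05256103  0.15636669]
bar x (shut -.145) -0.14145638314644546
side pin top [ 0.65127509 -0.05165289  0.15470183]
bar x (shut -.145) -0.14616317240462898
```

View pics/end.png

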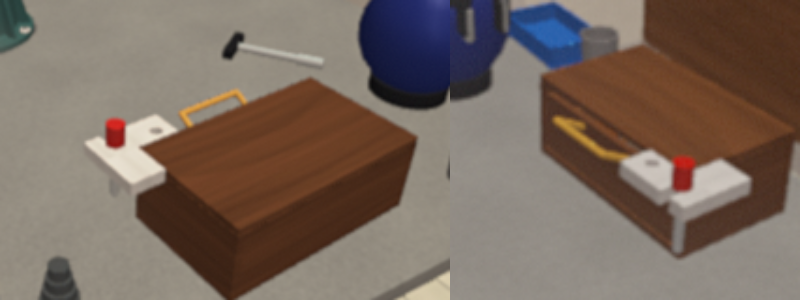

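The drawer is shut flush, with the bar about 145 mm out as expected. The pin hangs upright in the notch and the robot is clear of everything. Handing in.

```bash
python3 -c "
from workcell import ctrl
print(ctrl.job_done())"
```

```text
the job is handed in; nothing more can be done
None
```

I handed the job in with the pin parked upright in the notch, the orange, white and green slugs last seen standing in the drawer just before I closed it, and the drawer shut; there was no loose yellow slug, and no verdict came back.

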